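# Pop the battery hatch of the light chain's box

## Robot

A 7-joint arm with a two-finger parallel gripper is mounted at the origin on the work surface. World frame = base frame: x ahead of the robot, y to its left, z up, the work surface at z = 0. Lengths are in m, angles in rad, forces in N, time in s.
With the tool pointing down it reaches from about 0.425 to 0.925 m from the base axis. Payload 6.8 kg.
Tool frame: the origin (TCP) lies midway between the tips of the shut fingers; the grasp point (between the pads) lies 19 mm behind it; z points along the fingers, y is the line along which they close (so a half turn about z gives the same grasp; the last joint's range is limited). The gripper opens to 85 mm and grips with 20 to 120 N. Pads are 22 mm wide; open, the fingers measure 114 mm over their backs; the gripper's body (76 mm by 85 mm) begins 54 mm behind the grasp point. The pads swing forward as they close: fully open they stand 13 mm farther back than shut.
Start: joints at [-1.361, 0.477, 0.022, 1.555, -0.011, 1.109, -0.083], TCP at [0.211, 0.641, 0.231] pointing down, gripper open.
Joint ranges: [-2.96, 2.96], [-0.34, 2.1], [-1.41, 1.46], [0.24, 2.44], [-1.37, 4.51], [0.17, 1.92], [-2.96, 2.96]. Speed limits (rad/s): [2.39, 2.39, 3.14, 3.14, 3.14, 3.14, 3.14].

## Interface

Orientations are given as a rotation vector (axis times angle).
In Python, from bench import r gives the robot as it stands. The module is installed in compiled form; this text tells all that it offers.
- The arm moves only by the tool apply_moves, never from a script. Its argument "rows" is a list of rows, each a list of 6 numbers: the shift along the tool's x, y, z scaled (see below), then the turn, a rotation vector about the tool's x, y, z scaled (see below). A call has 1 to 5 rows; each row is the pose to reach, as a shift and turn from the pose commanded when the call began, along the tool's axes at that moment; what a row does not reach only later rows make up. The controller multiplies each number of a shift by 0.25 m and each number of a turn by 90 degrees. A row lasts 1/8 s, in which the tool goes at most 62.5 mm and 10.7 degrees, less where a joint would pass 70% of its speed; a pose out of reach is approached as far as the arm can. A call with a number of a shift or a turn outside -1 to 1 is refused whole. A call with a gripper value outside its range is refused whole. "claw" is the opening, from 0 (shut) to 1 (fully open), set as the call begins (left out, the last holds). The fingers move at their own pace and stop on an object; "newtons" is the grip in N (left out, the last holds). Time passes only in rows, so rows that repeat a pose let the fingers close. It gives the time, the measured TCP pose, the force, the opening and the grip force at its end, in the units of the state.
- r.get_obs(): the state, without advancing time (a new reading comes with each control period).
- r.grab_frame(name): name is "scene" or "side" or "wrist"; returns a dict with "pixels" (384x512x3 uint8, red, green, blue), "intrinsics" (3x3 intrinsics, pixels), "dist" ([k1, k2, p1, p2, k3] as OpenCV has them; the pictures are not rectified), "eye" and "attitude" of the camera in the world. Camera axes: x right, y up, looking along -z (the intrinsics and any distortion apply to the point x, -y, -z); pixel columns grow to the right and rows downward; lengths in m; the calibration is good to about 2 mm. A picture is of the moment at which its call begins. There is no depth.
- r.hand_in(): hands the job in; it is judged then, once.
Trained networks look in a picture, given as the dict that the camera call returned (one of the last four; its "shot" number tells which), for a name from the list of things; names that differ only in an ending like _2 or _b are one class to them, and where a whole thing is asked for, a point or a joint stands for the part that bears it (a point fixed in the world has none). Each returns a list of dicts, best first, with "conf" (0 to 1); they miss things now and then, are a little off and sometimes report something else, mostly with a low value. They report only what shows in the picture. A call takes as long as a camera call. They do not tell look-alikes from the thing itself.
- r.search_frame(picture, thing): "rect" ([left, top, width, height] in pixels, round what is visible of it).
- r.outline_of(picture, thing): "pixels" (384x512 bool, what is visible of it) and "rect" ([left, top, width, height] in pixels, round what is visible of it).
- r.landmark_of(picture, thing): "point" ([column, row] in pixels: a listed point, or the origin of a listed thing).
The state is a dict: "clock": time; "joints": joint angles; "qvel": joint speeds; "tau": joint torques, N m; "tcp_pos": TCP position; "orientation": TCP orientation; "contact_force": force on the tool from outside, world axes, zero at the start; "moment": the same for the moment, N m; "grip_width": finger opening in m; "gripper_force": force on a finger pad.
Only numpy, scipy, OpenCV 4.12 (cv2) and the standard library are available. Lean on these libraries where they do the work, as an engineer would, in place of code of your own. Each camera call takes 0.05 s, during which the arm holds its last target. There are 200 camera calls.

## Task

On the craft table stand two battery boxes: open the larger one by pressing the small ribbed pad on its hatch once, so that the push-push latch lets go and the hatch pops up. Take the finger away and wait until the hatch has stood open by itself for two seconds; don't push it down again. Only press, never lift, tip or shove the boxes; leave the smaller box shut and the things around where they are.

Things in the scene. Friction and masses are not known exactly. Their poses are not given: they have to be found in the camera images.
- big_box: The larger grey plastic battery box, 140 x 120 mm in plan, 57 mm high, loose on the table, about 0.85 kg. Origin at the centre of its underside, z up, x from the hatch's free edge towards its hinge. A rim 12 mm wide (22 mm on the hinge side, with two knuckles, a black strip and a cable stub) surrounds a white hatch.
- small_box: The smaller grey plastic battery box, 110 x 86 mm in plan, 57 mm high, loose on the table, about 0.5 kg. Origin at the centre of its underside, z up, x from the hatch's free edge towards its hinge. A rim 12 mm wide (22 mm on the hinge side, with two knuckles, a black strip and a cable stub) surrounds a white hatch.
- big_hatch (a joint): Larger box's hatch angle, rad: about 0 latched shut, negative pressed in, positive open. Push-push latch: pressed beyond about -0.055 (stop about -0.085; 2 to 3 N on the pad, then rigid) it lets go; once released the spring swings it up in about 2 s to its stop at 0.95, where it stays. Pressing it down and in again would relatch it. It opens only after a press.
- small_hatch (a joint): The same for the smaller box's hatch, a white plate 72 x 58 mm: about 0 latched shut, negative pressed in (stop at about -0.12), positive open. To be left shut.
- big_pad: Press pad of the larger hatch: a raised white pad with four small grey cross ribs, 20 mm (along the box's x) x 36 mm (along y), its top 3 mm above the hatch's face. Origin at the middle of its underside: midway across the hatch, 20 mm from the free edge, 60 mm above the table while shut (pad top 63 mm). Fully pressed it goes down about 8 mm. The hatch is a white plate 102 x 92 mm, 6 mm thick.
- big_hatch_hinge (a point): Middle of the larger hatch's hinge line, 55 mm above the table, 84 mm horizontally from the pad while shut. The hinge line runs along the box's y axis; an open hatch stands up to 140 mm above the table.
- tall_candle: Upright orange pillar candle, diameter 60, height 85 mm; origin at the centre of its underside. Loose bystander.
- short_candle: Upright orange pillar candle, diameter 52, height 55 mm; origin at the centre of its underside. Loose bystander.
- pine_cone: Brown pine cone standing up, diameter 56, height 68 mm; origin at the centre of its underside. Loose bystander.
- scissors: Closed scissors lying flat, 165 mm long, 10 mm high, about 76 mm over the black finger loops; origin on the table near the pivot, own x axis towards the steel tips. Loose bystander.
- shears: Closed pruning shears lying flat, about 205 mm long, 20 mm high, green handles; origin on the table near the pivot, own x axis towards the blades. Loose bystander.
- bead_jar: Glass jar with a steel lid, diameter 68, height 85 mm; origin at the centre of its underside. Loose bystander.
Not all that is in view belongs to the job. What is shaped like the small_box but purple is not meant.

How it is judged:
On the way, in this order (a step that is already met when the one before it is completed fails the run):
1. the larger hatch is pressed in by its ribbed pad (value of joint big_hatch below -0.045 rad and contact force between the fingers and big_pad above 0.5 N).
2. the larger hatch has popped up and stands open, touched by nothing, for two seconds (value of joint big_hatch above 0.8 rad and contact force between each of the arm, the fingers and big_box below 0.2 N), for 2 s.
At the end, for the whole second after the job is handed in: The larger box's hatch stands open by itself (beyond 0.8 rad) after one press on its pad, for at least 2 s; the smaller hatch is still latched shut; both boxes lie within 25 mm and the bystanders within 30 mm of where they were; the larger box is level and at rest (value of joint big_hatch above 0.8 rad and value of joint small_hatch between -0.03 and 0.05 rad and distance of each of big_box, small_box from where it was at the start of the episode below 0.025 m and angle between big_box's own z axis and vertical below 0.05 rad and linear speed of big_box below 0.02 m/s and distance of each of tall_candle, short_candle, pine_cone, scissors, shears, bead_jar from where it was at the start of the episode below 0.03 m); the robot touches nothing.
It fails at once if a box is lifted or tipped (height (world z) of any of big_box, small_box above 0.012 m or angle between any of big_box, small_box's own z axis and vertical above 0.15 rad).
It fails at once if a box is shoved more than 25 mm (distance of any of big_box, small_box from where it was at the start of the episode above 0.025 m).
It fails at once if the smaller hatch is pressed in or opened (value of joint small_hatch below -0.03 rad or value of joint small_hatch above 0.05 rad).
It fails at once if the popped hatch is pushed down again (value of joint big_hatch between 0.035 and 0.8 rad and velocity of joint big_hatch below -0.1 rad/s).
It fails at once if a bystander is moved more than 30 mm (distance of any of tall_candle, short_candle, pine_cone, scissors, shears, bead_jar from where it was at the start of the episode above 0.03 m).
It also fails if it takes over 40 s, if anything falls off the work surface, if the arm or the gripper's body presses on something with over 40 N, if the wrist force passes 120 N, or if a joint passes its speed limit or range.

## Working session

There is one attempt and no reset: what is moved stays moved. The work goes in short steps, Python scripts to look and compute and a tool call to move; the robot and the scene stay as the last step left them, time stands still between calls to the robot, and variables do not carry over. Pictures are saved under pics/ and viewed, at most 10 in all, crops included, and the job is handed in when it is done.

Besides the shell and the picture viewer there is one more tool, called after "Request:" as name(argument=value, ...), one argument or row to a line, values as JSON. apply_moves: Moves the arm, as the interface text tells. Its arguments: {"type":"object","properties":{"rows":{"type":"array","items":{"type":"array","items":{"type":"number"}}},"claw":{"type":"number"},"newtons":{"type":"number"}},"required":["rows"]}

```bash
mkdir -p pics
cat > h.py <<'E'
import numpy as np, cv2
from scipy.spatial.transform import Rotation as R
from bench import r
def rot(a):
    a=np.array(a,float); return a if a.shape==(3,3) else R.from_rotvec(a).as_matrix() if a.size==3 else R.from_quat(a).as_matrix()
def ray(f,p):
    u=cv2.undistortPoints(np.array([[p]],float),np.array(f["intrinsics"]),np.array(f["dist"]))[0,0]
    return np.array(f["eye"]),rot(f["attitude"])@np.array([u[0],-u[1],-1])
def at_z(f,p,z):
    e,d=ray(f,p); return e+d*(z-e[2])/d[2]
def proj(f,X):
    c=(np.array(X)-f["eye"])@rot(f["attitude"]); c=c*[1,-1,-1]
    return cv2.projectPoints(c.reshape(-1,1,3),np.zeros(3),np.zeros(3),np.array(f["intrinsics"]),np.array(f["dist"]))[0][:,0]
E
python3 - <<'E'
from h import *
fs={n:r.grab_frame(n) for n in("scene","side","wrist")}
print(fs["scene"]["attitude"])
for n,f in fs.items():
    print(n,np.round(f["eye"],3))
    for t,z in(("big_pad",.06),("big_hatch_hinge",.055),("big_box",0),("small_box",0)):
        for d in r.landmark_of(f,t)[:3]: print(t,round(d["conf"],2),np.round(d["point"]),np.round(at_z(f,d["point"],z),3))
im=np.hstack([cv2.resize(fs[n]["pixels"],(800,600)) for n in("scene",)])
cv2.imwrite("pics/a.png",im[...,::-1])
cv2.imwrite("pics/b.png",np.vstack([fs["side"]["pixels"][:300],fs["wrist"]["pixels"][:300]])[...,::-1])
print(r.get_obs())
E
```

```text
[0.61272808 0.48912606 1.23889925]
scene [ 1.377 -0.263  1.048]
big_pad 0.51 [214. 217.] [ 0.542 -0.195  0.06 ]
big_pad 0.41 [283. 231.] [ 0.65  -0.007  0.06 ]
big_pad 0.37 [211. 240.] [ 0.625 -0.22   0.06 ]
big_hatch_hinge 0.98 [198. 240.] [ 0.611 -0.258  0.055]
big_box 0.76 [209. 240.] [ 0.578 -0.226  0.   ]
big_box 0.58 [200. 192.] [ 0.366 -0.218  0.   ]
small_box 0.83 [337. 197.] [0.517 0.23  0.   ]
small_box 0.83 [386. 229.] [0.689 0.325 0.   ]
small_box 0.66 [370. 162.] [0.387 0.414 0.   ]
side [-0.042 -0.663  0.855]
big_pad 0.47 [309. 234.] [ 0.541 -0.208  0.06 ]
big_box 0.92 [319. 244.] [ 0.578 -0.216  0.   ]
big_box 0.57 [155. 202.] [0.354 0.217 0.   ]
small_box 0.88 [214. 142.] [0.666 0.334 0.   ]
small_box 0.74 [193. 179.] [0.499 0.226 0.   ]
small_box 0.71 [130. 167.] [0.385 0.416 0.   ]
wrist [0.141 0.664 0.373]
small_box 0.85 [151. 308.] [0.384 0.41  0.   ]
small_box 0.84 [ 97. 380.] [0.51  0.232 0.   ]
{'clock': 0.75, 'joints': array([-1.36110045,  0.47694315,  0.02241653,  1.55539595, -0.01149122,
        1.10928711, -0.08309767]), 'qvel': array([-1.00439505e-03,  1.74638587e-03,  7.05578914e-04, -9.40675490e-04,
       -2.05730518e-05,  6.25119801e-04,  1.64785674e-04]), 'tau': array([-9.36357683e-04, -5.96212471e+01,  1.60619963e+00, -2.81525874e+01,
        1.26149546e-02,  1.55667069e-03,  1.45740887e-05]), 'tcp_pos': array([0.21093295, 0.64122409, 0.2313481 ]), 'orientation': array([4.97139147e-01, 3.10200073e+00, 1.49114634e-04]), 'contact_force': array([-0.20478495,  0.15092498, -0.4278408 ]), 'moment': array([ 0.01477795, -0.01542321, -0.05511472]), 'gripper_force': 0.0, 'grip_width': 0.08572841490277604}
```

View pics/a.png

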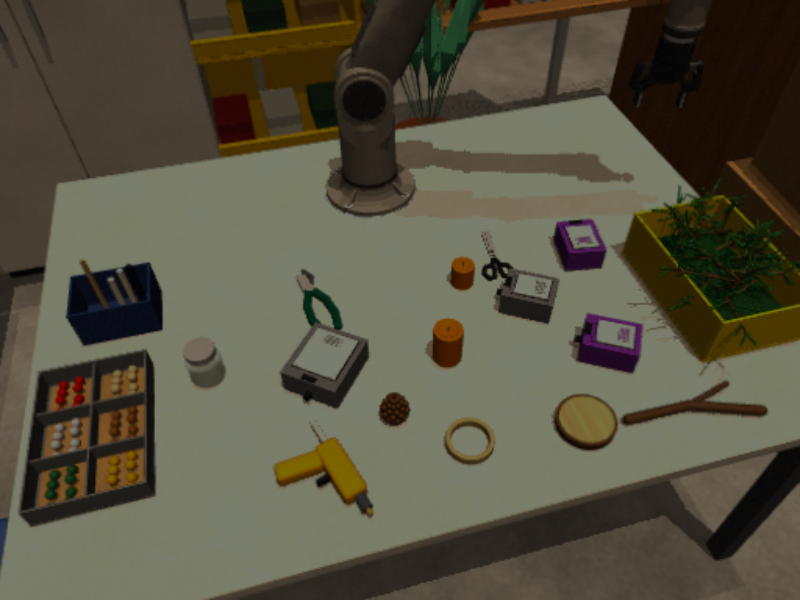

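View pics/b.png

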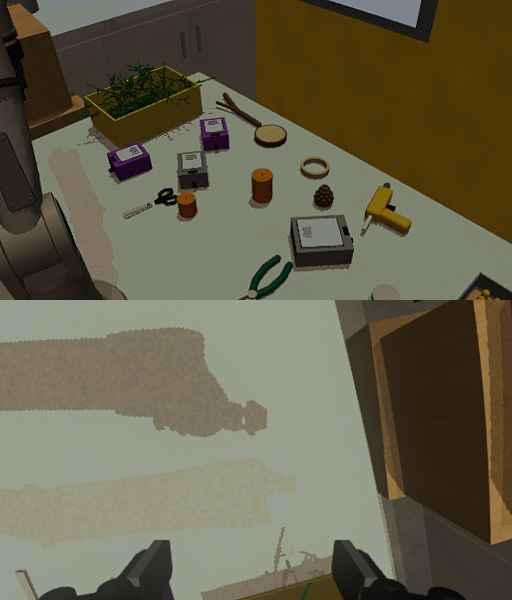

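Candidates for the larger box: the large grey box at (326,365) in the 800 px view, i.e. (209,234) raw; the small grey box at (529,294); and the purple look-alikes at (580,245) and (610,342). By the description I choose the large grey box. Its pad would be near raw (213,218), with the hinge side towards the cable stub at (198,250).

Run:
```python
from h import *
a=r.grab_frame("scene"); b=r.grab_frame("side")
o=[]
for f,(x,y) in((a,(170,190)),(b,(275,200))):
    c=f["pixels"][y:y+75,x:x+90]; o.append(cv2.resize(c,None,fx=4.4,fy=6 if 0 else 4.4,interpolation=2))
    m=r.outline_of(f,"big_hatch_hinge")
    print([ (round(d["conf"],2),d["rect"]) for d in r.outline_of(f,"big_pad")[:3]],[ (round(d["conf"],2),d["rect"]) for d in r.outline_of(f,"big_box")[:2]])
cv2.imwrite("pics/c.png",cv2.convertScaleAbs(np.hstack(o),alpha=1.7)[...,::-1])
M=rot(r.get_obs()["orientation"]);print(M.round(3))
```

```text
[(0.37, [207.8, 211.9, 6.7, 10.7])] [(0.57, [178.8, 209.2, 56.2, 53.2])]
[(0.51, [301.3, 225.1, 11.9, 13.9]), (0.35, [363.4, 286.5, 35.1, 40.8])] [(0.95, [291.0, 213.7, 62.2, 53.0])]
[[-0.95   0.312  0.   ]
 [ 0.312  0.95   0.   ]
 [ 0.     0.    -1.   ]]
```

View pics/c.png

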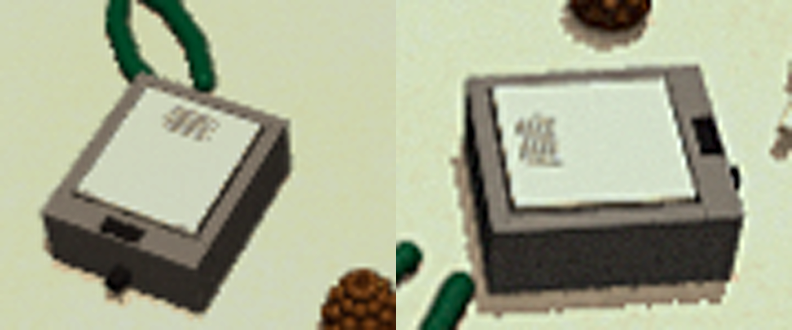

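The crop shows ribbed pads at scene (213,218) and side (308,232), both on the large grey box. They give a pad position of about (0.543,-0.20), and the hinge direction is about -40°.

Request:
apply_moves(
  rows=[
    [-0.88,-0.44,-0.08,0,0,0],
    [-0.88,-0.44,-0.08,0,0,0],
    [-0.88,-0.44,-0.08,0,0,0],
    [-0.88,-0.44,-0.08,0,0,0],
    [-0.88,-0.44,-0.08,0,0,0],
  ],
  claw=0,
  newtons=20,
)

```text
clock: 1.78
tcp_pos: [0.391, 0.4631, 0.2522]
orientation: [0.512, 3.096, -0.001]
contact_force: [-1.0, 0.3, -0.3]
grip_width: 0.0002
gripper_force: 0.0
```

Request:
apply_moves(
  rows=[
    [-0.84,-0.44,0,0,0,0],
    [-0.84,-0.44,0,0,0,0],
    [-0.84,-0.44,0,0,0,0],
    [-0.84,-0.44,0,0,0,0],
    [-0.84,-0.44,0,0,0,0],
  ],
)

```text
clock: 2.4
tcp_pos: [0.5537, 0.2936, 0.2513]
orientation: [0.508, 3.098, -0.002]
contact_force: [-0.9, 0.2, 0.6]
grip_width: 0.0003
gripper_force: 0.0
```

Request:
apply_moves(
  rows=[
    [-0.28,-0.94,0,0,0,0],
    [-0.28,-0.94,0,0,0,0],
    [-0.28,-0.94,0,0,0,0],
    [-0.28,-0.94,0,0,0,0],
    [-0.28,-0.94,0,0,0,0],
  ],
)

```text
clock: 3.02
tcp_pos: [0.5433, 0.0486, 0.2517]
orientation: [0.508, 3.1, -0.002]
contact_force: [-0.1, 1.5, 0.1]
grip_width: -0.0001
gripper_force: 0.0
```

Request:
apply_moves(
  rows=[
    [-0.28,-0.94,0,0,0,0.244],
    [-0.28,-0.94,0,0,0,0.244],
    [-0.28,-0.94,0,0,0,0.244],
    [-0.28,-0.94,0,0,0,0.244],
    [-0.28,-0.94,0,0,0,0.244],
  ],
)

```text
clock: 3.65
tcp_pos: [0.5364, -0.1957, 0.2515]
orientation: [1.087, 2.947, -0.002]
contact_force: [0.4, -0.1, -1.3]
grip_width: 0.0
gripper_force: 0.0
```

Run:
```python
from h import *
f=r.grab_frame("wrist"); s=r.get_obs()
for t,z in(("big_pad",.06),("big_hatch_hinge",.055),("big_box",0)):
    for d in r.landmark_of(f,t)[:2]: print(t,round(d["conf"],2),np.round(d["point"]),np.round(at_z(f,d["point"],z),4))
print(s["tcp_pos"],rot(s["orientation"]).round(3),s["clock"])
for p in((200,200),(300,200),(200,300)): print(at_z(f,p,.063))
print(proj(f,[s["tcp_pos"],[*s["tcp_pos"][:2],.063]]))
cv2.imwrite("pics/d.png",cv2.convertScaleAbs(f["pixels"],alpha=1.5)[...,::-1])
```

```text
big_pad 0.91 [253. 179.] [ 0.5447 -0.1999  0.06  ]
big_hatch_hinge 0.82 [254. 236.] [ 0.6062 -0.2508  0.055 ]
big_box 0.66 [253. 191.] [ 0.5705 -0.2218  0.    ]
[ 0.53711401 -0.19232877  0.25116591] [[-0.763  0.646  0.   ]
 [ 0.646  0.763  0.   ]
 [ 0.     0.    -1.   ]] 3.7
[ 0.52153431 -0.26799939  0.063     ]
[ 0.60355364 -0.17196725  0.063     ]
[ 0.6307992  -0.37311575  0.063     ]
[[255.68901008 241.58785354]
 [253.6162438  171.01719196]]
```

View pics/d.png

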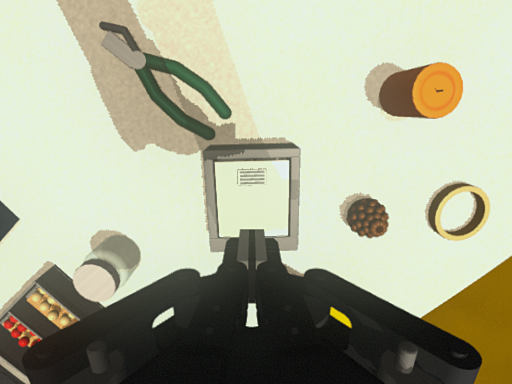

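The wrist view shows the ribbed pad at (252,177), square to the tool, with the hinge side at the bottom. The network and both earlier views agree on (0.543,-0.199), so I descend to just above the pad.

Request:
apply_moves(
  rows=[
    [-0.035,-0.004,0.25,0,0,0],
    [-0.035,-0.004,0.5,0,0,0],
    [-0.035,-0.004,0.67,0,0,0],
    [-0.035,-0.004,0.67,0,0,0],
    [-0.035,-0.004,0.67,0,0,0],
  ],
)

```text
clock: 4.47
tcp_pos: [0.5443, -0.198, 0.0854]
orientation: [1.076, 2.949, 0.001]
contact_force: [-0.6, 0.0, 1.1]
grip_width: -0.0002
gripper_force: 0.0
```

Run:
```python
from h import *
f=r.grab_frame("side");g=r.grab_frame("wrist");s=r.get_obs()
print(s["tcp_pos"],s["contact_force"])
c=cv2.resize(f["pixels"][180:270,260:370],None,fx=3.6,fy=3.6,interpolation=2); d=cv2.resize(g["pixels"][130:280,160:350],(396,324))
cv2.imwrite("pics/e.png",cv2.convertScaleAbs(np.hstack([c,d]),alpha=1.5)[...,::-1])
```

```text
[ 0.54466351 -0.1986824   0.08612745] [ 0.52585349 -1.18111267  1.05090848]
```

View pics/e.png

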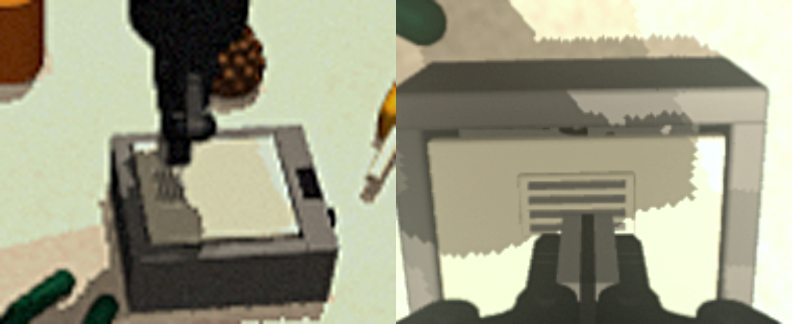

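The fingertips are shut directly over the ribs, about 23 mm above the pad. I press gently now.

Request:
apply_moves(
  rows=[
    [0,0,0.06,0,0,0],
    [0,0,0.09,0,0,0],
    [0,0,0.1,0,0,0],
    [0,0,0.1,0,0,0],
  ],
)

```text
clock: 5.08
tcp_pos: [0.5427, -0.1985, 0.0586]
orientation: [-1.078, -2.95, -0.0]
contact_force: [-0.0, 1.6, 2.1]
grip_width: 0.0001
gripper_force: 0.8
```

Request:
apply_moves(
  rows=[
    [0,0,0.008,0,0,0],
    [0,0,0.014,0,0,0],
    [0,0,0.014,0,0,0],
  ],
)

```text
clock: 5.45
tcp_pos: [0.5427, -0.1987, 0.0557]
orientation: [-1.079, -2.95, -0.001]
contact_force: [-1.9, 1.9, 7.1]
grip_width: 0.0001
gripper_force: 3.9
```

7 N at z ≈ 0.056 means the hatch is against its stop. I retract straight up.

Request:
apply_moves(
  rows=[
    [0,0,-0.25,0,0,0],
    [0,0,-0.5,0,0,0],
    [0,0,-0.75,0,0,0],
    [0,0,-0.8,0,0,0],
    [0,0,-0.8,0,0,0],
  ],
)

```text
clock: 6.08
tcp_pos: [0.543, -0.199, 0.2557]
orientation: [1.079, 2.949, 0.001]
contact_force: [0.2, 0.2, -0.8]
grip_width: 0.0001
gripper_force: 0.0
```

Request:
apply_moves(
  rows=[
    [0,0,0,0,0,0],
    [0,0,0,0,0,0],
    [0,0,0,0,0,0],
    [0,0,0,0,0,0],
    [0,0,0,0,0,0],
  ],
)

```text
clock: 6.7
tcp_pos: [0.5428, -0.1988, 0.2551]
orientation: [-1.079, -2.95, 0.0]
contact_force: [-0.2, 0.1, 0.4]
grip_width: 0.0001
gripper_force: 0.0
```

Request:
apply_moves(
  rows=[
    [0,0,0,0,0,0],
    [0,0,0,0,0,0],
    [0,0,0,0,0,0],
    [0,0,0,0,0,0],
    [0,0,0,0,0,0],
  ],
)

```text
clock: 7.32
tcp_pos: [0.5428, -0.1988, 0.2553]
orientation: [-1.079, -2.951, -0.0]
contact_force: [0.4, 0.2, -0.3]
grip_width: 0.0003
gripper_force: 0.0
```

Request:
apply_moves(
  rows=[
    [0,0,0,0,0,0],
    [0,0,0,0,0,0],
    [0,0,0,0,0,0],
    [0,0,0,0,0,0],
    [0,0,0,0,0,0],
  ],
)

```text
clock: 7.95
tcp_pos: [0.5428, -0.1988, 0.2553]
orientation: [-1.079, -2.95, -0.0]
contact_force: [0.0, 0.7, 0.3]
grip_width: -0.0004
gripper_force: 0.0
```

Run:
```python
from h import *
f=r.grab_frame("side");g=r.grab_frame("scene");s=r.get_obs()
print(s["clock"],s["tcp_pos"])
c=cv2.resize(f["pixels"][150:270,260:370],(396,432)); d=cv2.resize(g["pixels"][160:280,160:270],(396,432))
cv2.imwrite("pics/f.png",cv2.convertScaleAbs(np.hstack([c,d]),alpha=1.5)[...,::-1])
```

```text
8.05 [ 0.54282031 -0.19873664  0.25529717]
```

View pics/f.png

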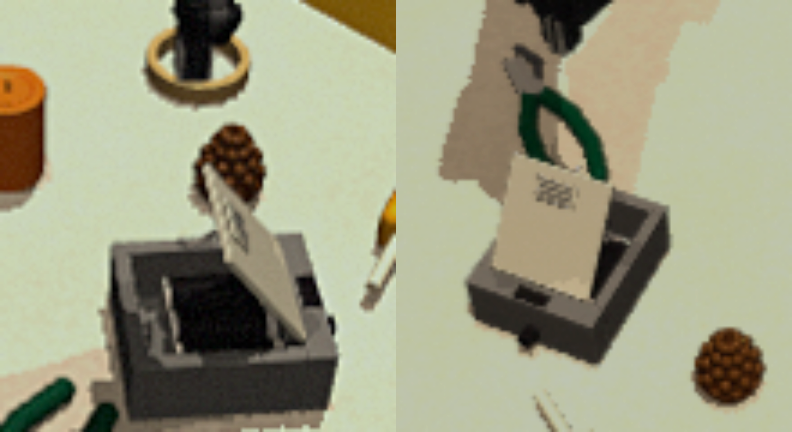

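The hatch stands open, with its upper edge at about (215,175) in the left crop. The box has not moved and the finger is well clear. I wait a bit over three seconds more, then hand in.

Request:
apply_moves(
  rows=[
    [0,0,0,0,0,0],
    [0,0,0,0,0,0],
    [0,0,0,0,0,0],
    [0,0,0,0,0,0],
    [0,0,0,0,0,0],
  ],
)

```text
clock: 8.68
tcp_pos: [0.5428, -0.1988, 0.2553]
orientation: [-1.079, -2.95, -0.0]
contact_force: [-0.4, -0.3, -0.6]
grip_width: 0.0003
gripper_force: 0.0
```

Request:
apply_moves(
  rows=[
    [0,0,0,0,0,0],
    [0,0,0,0,0,0],
    [0,0,0,0,0,0],
    [0,0,0,0,0,0],
    [0,0,0,0,0,0],
  ],
)

```text
clock: 9.3
tcp_pos: [0.5428, -0.1988, 0.2553]
orientation: [1.079, 2.95, 0.0]
contact_force: [0.4, -0.1, 0.1]
grip_width: -0.0
gripper_force: 0.0
```

Request:
apply_moves(
  rows=[
    [0,0,0,0,0,0],
    [0,0,0,0,0,0],
    [0,0,0,0,0,0],
    [0,0,0,0,0,0],
    [0,0,0,0,0,0],
  ],
)

```text
clock: 9.93
tcp_pos: [0.5428, -0.1988, 0.2553]
orientation: [-1.079, -2.951, -0.0]
contact_force: [-0.3, 0.2, -0.0]
grip_width: 0.0
gripper_force: 0.0
```

Request:
apply_moves(
  rows=[
    [0,0,0,0,0,0],
    [0,0,0,0,0,0],
    [0,0,0,0,0,0],
    [0,0,0,0,0,0],
    [0,0,0,0,0,0],
  ],
)

```text
clock: 10.55
tcp_pos: [0.5428, -0.1987, 0.2553]
orientation: [-1.079, -2.951, -0.0]
contact_force: [0.9, 0.7, -0.8]
grip_width: 0.0002
gripper_force: 0.0
```

Request:
apply_moves(
  rows=[
    [0,0,0,0,0,0],
    [0,0,0,0,0,0],
    [0,0,0,0,0,0],
    [0,0,0,0,0,0],
    [0,0,0,0,0,0],
  ],
)

```text
clock: 11.18
tcp_pos: [0.5428, -0.1987, 0.2553]
orientation: [-1.079, -2.951, -0.0]
contact_force: [0.2, 0.2, 0.5]
grip_width: -0.0001
gripper_force: 0.0
```

```bash
python3 -c "
from bench import r
print(r.hand_in())"
```

```text
the job is handed in; nothing more can be done
None
```

I pressed the larger box's pad once and its hatch popped up; it was standing open in the 8 s pictures, I waited about 3 s more untouched and handed in at about 11 s, with no verdict returned.

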